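# Set a telescopic tray leg to its length marker and clamp it

## Robot

A 6-joint arm with a two-finger parallel gripper is mounted at the origin on the work surface. World frame = base frame: x ahead of the robot, y to its left, z up, the work surface at z = 0. Lengths are in m, angles in rad, forces in N, time in s.
With the tool pointing down it reaches from about 0.375 to 0.925 m from the base axis. Payload 5.7 kg.
Tool frame: the origin (TCP) lies midway between the tips of the shut fingers; the grasp point (between the pads) lies grip_depth behind it (grip_depth is the distance from the TCP to the grasp point, in m); z points along the fingers, y is the direction in which the jaws open and shut (so a half turn about z gives the same grasp; the last joint's range is limited). The gripper opens to 85 mm and grips with 20 to 120 N. Pads are 22 mm wide; open, the fingers measure 114 mm over their backs; the gripper's body (76 mm by 85 mm) begins 54 mm behind the grasp point. The pads swing forward as they close: fully open they stand 13 mm farther back than shut.
Start: joints at [0.986, 0.359, 1.51, -0, 1.272, -0.115], TCP at [0.272, 0.535, 0.231] pointing down, gripper open.
Joint ranges: [-2.97, 2.97], [-1.01, 2.36], [0.21, 2.38], [-0.96, 4.11], [0.2, 2.71], [-2.98, 2.98]. Speed limits (rad/s): [2.39, 2.39, 3.14, 3.14, 3.14, 3.14].

## Interface

Orientations are given as [roll, pitch, yaw] about the fixed x, y, z axes, in that order (R = Rz(yaw) Ry(pitch) Rx(roll)).
In Python, from rig import get_state, snapshot, sign_off, grip_depth gives the robot as it stands.
- The arm moves only by the tool move_arm, never from a script. Its argument "steps" is a list of rows, each a list of 7 numbers: the closure in counts, from 0 (fully open) to 255 (shut), then the shift along the tool's x, y, z in cm, then the turn, a rotation vector about the tool's x, y, z in rad. In form: [[gripper, dx, dy, dz, rx, ry, rz], ...]. A call has 1 to 10 rows; each row is the pose to reach, as a shift and turn from the pose measured when the call began, along the tool's axes at that moment; what a row does not reach only later rows make up. A row lasts 1/12 s, in which the tool goes at most 41.7 mm and 7.16 degrees, less where a joint would pass 70% of its speed; a pose out of reach is approached as far as the arm can. A call with a gripper value outside its range is refused whole. The fingers move at their own pace and stop on an object; the grip force is fixed at half the most. Time passes only in rows, so rows that repeat a pose let the fingers close. It gives the time, the measured TCP pose, the force and the opening at its end, in the units of the state.
- get_state(): the state, without advancing time (a new reading comes with each control period).
- snapshot(name): name is "side" or "top" or "wrist"; returns a dict with "image" (420x560x3 uint8, blue, green, red), "vfov" (degrees; the focal length in pixels is half the picture's height over the tangent of half this angle, whatever the lens; pixels are square), "cx", "cy" (the principal point, pixels), "xyz" and "orientation" of the camera in the world. Camera axes: x right, y up, looking along -z (the intrinsics and any distortion apply to the point x, -y, -z); pixel columns grow to the right and rows downward; lengths in m; the calibration is good to about 2 mm. A picture is of the moment at which its call begins. There is no depth.
- sign_off(): hands the job in, once; it reports no verdict.
The state is a dict: "time": time; "joint_positions": joint angles; "qd": joint speeds; "joint_torque": joint torques, N m; "tcp_pos": TCP position; "tool_rot": TCP orientation; "ft_force": force on the tool from outside, world axes, zero at the start; "ft_torque": the same for the moment, N m; "grip_width": finger opening in m.
Only numpy, scipy, OpenCV 4.12 (cv2) and the standard library are available. Lean on these libraries where they do the work, as an engineer would, in place of code of your own. Each camera call takes 0.05 s, during which the arm holds its last target. There are 200 camera calls.

## Task

Swing the orange clamp lever open, draw the spring-loaded tray leg out until the white line on its rubber foot is level with the red marker, and keep holding the leg there while you swing the lever fully shut against it. Finish still holding the leg firmly at the marker with the lever shut: do not let go. Leave the lunch box, glass container, bowl and fork where they are.

Things in the scene. Friction and masses are not known exactly. Their poses are not given: they have to be found in the camera images.
- socket: fixed leg socket on an aluminium plate 210 x 160 x 8 mm. Origin on the bench; +x = way the leg draws out, +y = lever's side, z up. All figures in mm named 'socket' are in this frame. Plate x -95..115, y -95..65. Grey block x -85..-22, y -20..28, top z 60; two lugs x -24..2, y 3..27, top z 56, carry the lever. White scale strip x -5..105, y -90..-70, top z 12.
- leg: aluminium bar, socket y -8..8, z 29..51, sliding along socket +x, with a black T-foot on its end (see foot). Origin on the bar's axis (y 0, z 40) at the foot's inner face; axes as the socket's. Starts at its inner stop (origin at socket x 32); travel 56. A spring draws it in with 4 to 5 N. The shut lever brakes it hard, but it still creeps back some mm per second if let go.
- foot (a point): middle of the inner face (facing the block) of the leg's black rubber T-foot, on the side away from the lever, at socket y -34, z 40. The foot is a crossbar 12 mm thick, socket y -60..8, z 27..53. Pushing this face outward (free y -60..-8) with a finger from above draws the leg out and holds it against the spring.
- leg_line (a point): point on the white line on top of the T-foot, 6 mm outward from its inner face, at socket y -55, z 53. It must be level with the marker along socket x.
- marker: red pointer on the scale strip at socket y -80, z 12..18, 10 mm wide, with a 3 mm nose reaching to y -64; origin in the middle of its underside, x axis parallel to socket x. Fixed, but its place along x differs from start to start: 28 to 48 mm beyond where the leg's line is with the leg at its stop.
- lever (a joint): angle of the orange clamp lever, rad: 0 = fully shut, parallel to the leg; 0.5 = wide open (stop). Opens towards socket +y and stays where left (friction 0.12 N m). Brakes the leg below about 0.22, frees it above; 0.35 to 0.4 is comfortably open.
- lever_hinge (a point): the lever's vertical hinge axis at mid-height: socket x -8, y 15, z 40. The arm, when shut, lies at socket y 11..19, z 30..50, x up to 85, 3 mm beside the leg. Leg plus lever measure 27 mm across (socket y) when shut, about 54 at x 60 with the lever at 0.38, so a gripper closing along y from above can squeeze the lever shut against the leg with one finger behind the T-foot.
- lever_tab (a point): centre of the top edge of the lever's upright thumb tab at its free end, 85 mm from the hinge axis: 16 mm along the lever, 8 mm thick, z 50..74, standing 23 mm above the leg's top. It can be pushed outward (socket +y) from above the leg, or pinched.
- lunch_box: red plastic lunch box 118 x 156 x 62 mm, bystander; origin under its centre
- glass_container: glass food container with blue lid and white flap vent 106 x 136 x 65 mm, bystander; origin under its centre
- bowl: white ceramic bowl, 130 mm wide, 55 mm high, bystander; origin under its centre
- fork: steel fork 180 mm long, 4 mm thick, bystander; origin at its underside, handle to its -x

How it is judged:
By the outcome, as a careful person would: the job done as asked, in the order asked, and still so for the second after the job is handed in, while the arm keeps its last pose, push and grip.
It also fails if it takes over 45 s, if anything falls off the work surface, if the arm or the gripper's body presses on something with over 40 N, if the wrist force passes 120 N, or if a joint passes its speed limit or range.

## Working session

There is one attempt and no reset: what is moved stays moved. The work goes in short steps, Python scripts to look and compute and a tool call to move; the robot and the scene stay as the last step left them, time stands still between calls to the robot, and variables do not carry over. Pictures are saved under pics/ and viewed, about 8 in all and at most 12, crops included, and the job is handed in when it is done.

Besides the shell and the picture viewer there is one more tool, called after "Call:" by a JSON object that holds its "api" and its "payload". move_arm: Moves the arm, as the interface text tells. Its arguments: {"type":"object","properties":{"steps":{"type":"array","items":{"type":"array","items":{"type":"number"}}}},"required":["steps"]}

```bash
ls; mkdir -p pics; python3 - <<'E'
from rig import *
import cv2
s=get_state();print(s,grip_depth)
for n in("top","side"):
    d=snapshot(n);cv2.imwrite(f"pics/{n}0.png",d["image"]);print(n,{k:v for k,v in d.items() if k!="image"})
E
```

```text
pics
{'time': 0.0, 'joint_positions': array([ 9.85915466e-01,  3.59542152e-01,  1.51143401e+00,  2.77233139e-05,
        1.27250411e+00, -1.15107594e-01]), 'qd': array([-3.09572865e-04,  2.57021266e-04, -5.83850456e-04,  2.18742158e-05,
       -1.38126467e-03, -6.51929996e-05]), 'joint_torque': array([ 1.67802493e-03, -5.27625811e+01, -2.78615624e+01, -1.67589646e-04,
        1.32632931e-02, -1.03678755e-05]), 'tcp_pos': array([0.2712337 , 0.53442947, 0.23043087]), 'tool_rot': array([-3.13972058e+00, -2.43107068e-04,  2.67181099e+00]), 'ft_force': array([-0.77182074, -0.07288852, -0.77558654]), 'ft_torque': array([ 0.0273901 , -0.00841997,  0.00847521]), 'grip_width': 0.08523406381557913} 0.0187
top {'vfov': 53.31125574623105, 'cx': 280.3767460338435, 'cy': 207.41563231731143, 'xyz': array([ 0.4241584 , -0.00133405,  1.09891901]), 'orientation': array([ 0.20344792, -0.00230596, -1.45183558])}
side {'vfov': 49.02762345337, 'cx': 288.7237319050348, 'cy': 209.31402583841734, 'xyz': array([0.44593835, 0.82101165, 0.59741774]), 'orientation': array([ 1.014759  , -0.01100733, -2.95180379])}
```

View pics/top0.png

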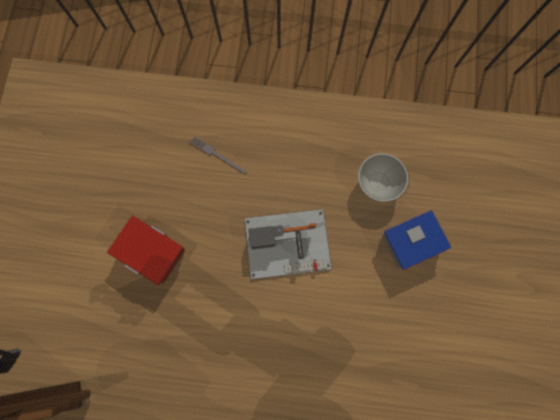

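View pics/side0.png

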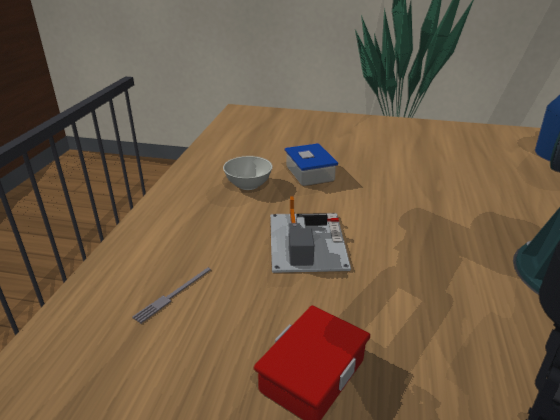

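The top view shows the socket plate with corners near (246,217), (323,210), (330,272) and (252,279). The leg draws out to image-right, the lever is on the upper side at about (300,228), and the red marker is at (315,265). The bystanders are clear of the plate.

```bash
cat > h.py <<'E'
from rig import *
import numpy as np, cv2
from scipy.spatial.transform import Rotation as R
def cam(d):
    f=d["image"].shape[0]/2/np.tan(np.radians(d["vfov"]/2))
    return f,R.from_euler("xyz",d["orientation"]).as_matrix(),d["xyz"]
def ray(d,uv,z):
    f,M,c=cam(d);uv=np.atleast_2d(uv).astype(float)
    v=np.c_[(uv[:,0]-d["cx"])/f,-(uv[:,1]-d["cy"])/f,-np.ones(len(uv))]@M.T
    return c+v*((z-c[2])/v[:,2])[:,None]
def proj(d,P):
    f,M,c=cam(d);q=(np.atleast_2d(P)-c)@M
    return np.c_[d["cx"]+f*q[:,0]/-q[:,2],d["cy"]-f*q[:,1]/-q[:,2]]
def mask(img,lo,hi):
    return cv2.inRange(cv2.cvtColor(img,cv2.COLOR_BGR2HSV),lo,hi)
def cents(m,amin=8):
    n,_,st,ce=cv2.connectedComponentsWithStats(m)
    return [(st[i,4],ce[i].round(1)) for i in range(1,n) if st[i,4]>=amin]
E
python3 - <<'E'
from h import *
d=snapshot("top");im=d["image"]
m=mask(im,(0,0,110),(180,60,255));m[:190]=0;m[300:]=0;m[:,:230]=0;m[:,345:]=0
m=cv2.morphologyEx(m,cv2.MORPH_CLOSE,np.ones((3,3)))
c=max(cv2.findContours(m,0,2)[0],key=cv2.contourArea)
P=ray(d,c[:,0,:],0.008)[:,:2]
r=cv2.minAreaRect((P*1000).astype(np.float32));print(r)
c0=np.array(r[0]);print(cv2.boxPoints(r))
print("orange",cents(mask(im,(5,150,80),(15,255,255))[200:300,230:345]))
print("red",cents(mask(im,(0,150,80),(4,255,255))[200:300,230:345]))
cv2.imwrite("pics/c.png",cv2.resize(im[195:295,235:345],None,fx=6,fy=6,interpolation=2))
E
```

```text
((555.875, -5.989830017089844), (159.80313110351562, 210.0308837890625), 13.58443546295166)
[[ 453.54285   77.32066]
 [ 502.8745  -126.83458]
 [ 658.20715  -89.30032]
 [ 608.8755   114.85492]]
orange [(np.int32(71), array([69.6, 27.6]))]
red [(np.int32(15), array([85.1, 66.4]))]
```

View pics/c.png

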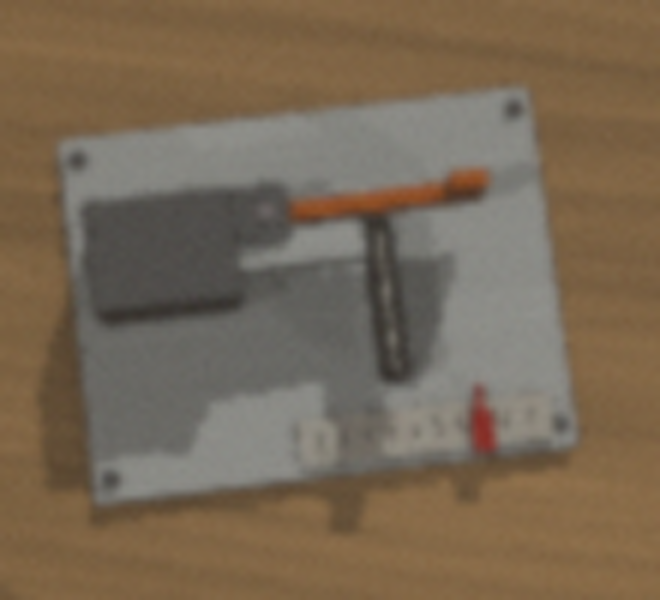

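```bash
cat >> h.py <<'E'
A=np.arctan2(-126.83-77.32,502.87-453.54)
S=np.eye(3);S[:2,:2]=[[np.cos(A),-np.sin(A)],[np.sin(A),np.cos(A)]]
O=np.array([.555875,-.00599,0])-S@np.array([.010,-.015,0])
w=lambda p:O+np.asarray(p)/1000@S.T          # socket mm -> world m
so=lambda P:(np.asarray(P)-O)@S*1000
def go(p):
    s=get_state();M=R.from_euler("xyz",s["tool_rot"]);T=R.from_euler("xyz",[np.pi,0,A+np.pi])
    print("tcp socket",so(s["tcp_pos"]).round(1),"shift cm",(M.inv().apply(w(p)-s["tcp_pos"])*100).round(2),"rot",(M.inv()*T).as_rotvec().round(3),"F",(s["ft_force"]@S).round(1),"w",s["grip_width"].round(4))
E
python3 -c "
from h import *
print(A,O);go([75,45,130])"
```

```text
-1.3337049736916542 [0.56810662 0.0072534  0.        ]Traceback (most recent call last):
  File "<string>", line 3, in <module>
    print(A,O);go([75,45,130])
               ~~^^^^^^^^^^^^^
  File "h.py", line 26, in go
    print("tcp socket",so(s["tcp_pos"]).round(1),"shift cm",(M.inv().apply(w(p)-s["tcp_pos"])*100).round(2),"rot",(M.inv()*T).as_rotvec().round(3),"F",(s["ft_force"]@S).round(1),"w",s["grip_width"].round(4))
                                                                                                                                                                                      ^^^^^^^^^^^^^^^^^^^^^
AttributeError: 'float' object has no attribute 'round'
```

```bash
sed -i 's/s\["grip_width"\].round(4)/round(s["grip_width"],4)/' h.py
python3 -c "
from h import *
go([75,45,130])"
```

```text
tcp socket [-582.2 -164.6  230.6] shift cm [-58.63 -36.35  10.11] rot [-0.001  0.     0.864] F [-0.3 -0.7 -0.2] w 0.0854
```

Call:
{"api": "move_arm", "payload": {"steps": [[0,-58.6,-36.4,0,0,0,0.864],[0,-58.6,-36.4,0,0,0,0.864],[0,-58.6,-36.4,0,0,0,0.864],[0,-58.6,-36.4,0,0,0,0.864],[0,-58.6,-36.4,0,0,0,0.864],[0,-58.6,-36.4,0,0,0,0.864],[0,-58.6,-36.4,0,0,0,0.864],[0,-58.6,-36.4,0,0,0,0.864],[0,-58.6,-36.4,0,0,0,0.864],[0,-58.6,-36.4,0,0,0,0.864]]}}

```text
time: 0.98
tcp_pos: [0.4879, 0.1766, 0.2311]
tool_rot: [-3.14, 0.001, 1.808]
ft_force: [1.4, 0.7, -0.8]
grip_width: 0.0851
```

```bash
python3 -c "
from h import *
go([75,45,130])"
```

```text
tcp socket [-183.5  -38.2  231.1] shift cm [-25.84   8.33  10.12] rot [-0.001  0.001 -0.   ] F [-0.4  1.5 -0.8] w 0.0851
```

Call:
{"api": "move_arm", "payload": {"steps": [[0,-4,1.5,1,0,0,0],[0,-8,3,2,0,0,0],[0,-12,4.5,3.5,0,0,0],[0,-16,6,5,0,0,0],[0,-20,7,7,0,0,0],[0,-23.5,8,9,0,0,0],[0,-25.8,8.3,10.1,0,0,0],[0,-25.8,8.3,10.1,0,0,0],[0,-25.8,8.3,10.1,0,0,0]]}}

```text
time: 1.73
tcp_pos: [0.6286, -0.0567, 0.1283]
tool_rot: [-3.138, -0.0, 1.804]
ft_force: [-0.7, 0.5, -0.8]
grip_width: 0.0854
```

```bash
python3 - <<'E'
from h import *
go([75,45,45])
d=snapshot("wrist");im=d["image"].copy()
pts=dict(tab=[77,15,74],line=[38,-55,53],c1=[-95,-95,8],c2=[115,-95,8],c3=[115,65,8],foot=[32,-60,53])
for k,p in pts.items():
    u=proj(d,w(p))[0];print(k,u.round())
    cv2.circle(im,tuple(int(x) for x in u),4,(255,0,255),1)
cv2.imwrite("pics/w1.png",im)
m=mask(d["image"],(0,150,60),(4,255,255))
for a,c in cents(m,15):print("red",a,c,so(ray(d,c,.018)).round(1))
m=mask(d["image"],(6,150,60),(15,255,255))
for a,c in cents(m,30):print("or",a,c,so(ray(d,c,.05)).round(1))
E
```

```text
tcp socket [ 76.4  43.8 128.3] shift cm [0.14 0.16 8.33] rot [-0.004 -0.    -0.003] F [-0.6 -0.5 -0.8] w 0.0854
tab [243. 230.]
line [152. 172.]
c1 [103.  -8.]
c2 [142. 243.]
c3 [305. 242.]
foot [145. 164.]
red 259 [145.6 202.2] [[ 71.1 -80.6  18. ]]
or 1426 [246.  177.3] [[42.7 15.4 50. ]]
```

View pics/w1.png

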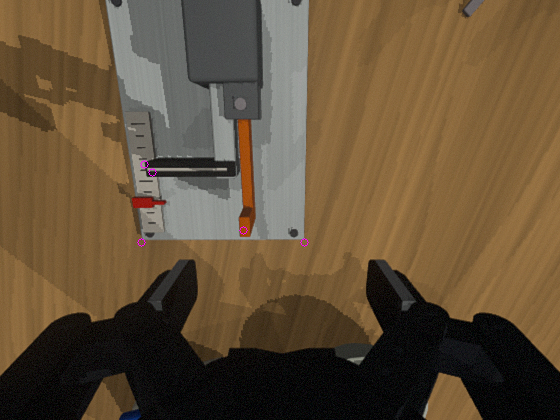

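The wrist view agrees with the plate pose: the projected points lie on the features. The tab is at (243,225) with the lever shut, the marker at (146,202) gives x≈71, and the fingers straddle the lever. Next I descend with one finger inside the tab and push it outward.

Call:
{"api": "move_arm", "payload": {"steps": [[0,0.1,0.1,3,0,0,0],[0,0.1,0.1,6,0,0,0],[0,0.1,0.1,8.3,0,0,0],[0,0.1,0.1,8.3,0,0,0],[0,0.1,1.0,8.3,0,0,0],[0,0.1,1.8,8.3,0,0,0],[0,0.1,2.6,8.3,0,0,0],[0,0.1,3.4,8.3,0,0,0],[0,0.1,4.1,8.3,0,0,0],[0,0.1,4.1,8.3,0,0,0]]}}

```text
time: 2.62
tcp_pos: [0.6707, -0.0446, 0.0474]
tool_rot: [3.141, 0.001, 1.807]
ft_force: [0.9, 0.1, 0.2]
grip_width: 0.0853
```

```bash
python3 - <<'E'
from h import *
go([18,15,70])
d=snapshot("wrist");im=d["image"]
cv2.imwrite("pics/w2.png",im)
m=mask(im,(6,150,60),(15,255,255))
for a,c in cents(m,30):print("or",a,c,so(ray(d,c,.05)).round(1))
E
```

```text
tcp socket [74.5 87.6 47.4] shift cm [ 5.63 -7.26 -2.27] rot [ 0.001  0.001 -0.001] F [0.1 0.9 0.2] w 0.0853
or 4333 [184.9 204.2] [[39.4 38.4 50. ]]
```

View pics/w2.png

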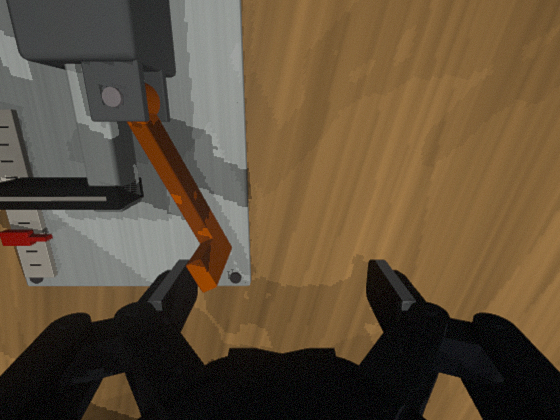

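The lever now stands open at about 0.42 rad, with the tab at (210,262) beside the left finger. Next I lift, back off, and come down astride the leg just behind the T-foot.

Call:
{"api": "move_arm", "payload": {"steps": [[0,0,-1.5,-2.3,0,0,0],[0,0,-4.5,-2.5,0,0,0],[0,2.5,-7.0,-2.5,0,0,0],[0,5.6,-7.0,-2.5,0,0,0],[0,5.6,-7.0,-2.0,0,0,0],[0,5.6,-7.0,0,0,0,0],[0,5.6,-7.0,0,0,0,0]]}}

```text
time: 3.25
tcp_pos: [0.588, -0.0064, 0.0454]
tool_rot: [-3.14, 0.001, 1.807]
ft_force: [-0.2, -0.5, -0.5]
grip_width: 0.0852
```

```bash
python3 - <<'E'
from h import *
go([18,18,19])
d=snapshot("wrist");im=d["image"]
cv2.imwrite("pics/w3.png",im)
E
```

```text
tcp socket [17.9 16.1 45.4] shift cm [-0.    0.19  2.64] rot [-0.002  0.001 -0.001] F [ 0.4 -0.4 -0.5] w 0.0852
```

View pics/w3.png

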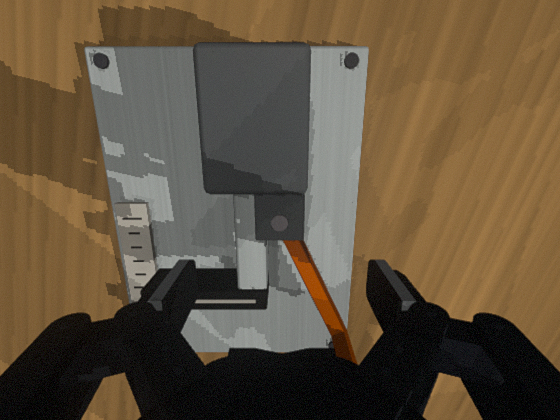

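```bash
python3 - <<'E'
from h import *
d=snapshot("wrist");print("cam",so(d["xyz"]).round())
for p in [(7,-26.5,58),(29,-26.5,58),(18,-26.5,58),(32,-26.5,53),(32,-8,53),(44,-8,53)]:print(p,proj(d,w(p)).round())
E
```

```text
cam [-56.  16. 188.]
(7, -26.5, 58) [[197. 255.]]
(29, -26.5, 58) [[200. 294.]]
(18, -26.5, 58) [[198. 275.]]
(32, -26.5, 53) [[203. 294.]]
(32, -8, 53) [[238. 294.]]
(44, -8, 53) [[239. 313.]]
```

The wrist view shows the foot's inner top edge at row ~292 and the pads spanning rows 262–294, so they are just inside the foot. The lever at (320,300) lies between the fingers. I'll descend 2 mm further back.

Call:
{"api": "move_arm", "payload": {"steps": [[0,0.3,0.2,0.5,0,0,0],[0,0.3,0.2,1.2,0,0,0],[0,0.3,0.2,2.0,0,0,0],[0,0.3,0.2,2.6,0,0,0],[0,0.3,0.2,2.6,0,0,0]]}}

```text
time: 3.77
tcp_pos: [0.5891, -0.0036, 0.0193]
tool_rot: [-3.139, 0.0, 1.806]
ft_force: [-0.3, 0.1, 0.4]
grip_width: 0.0853
```

```bash
python3 - <<'E'
from h import *
go([50,18,19])
E
```

```text
tcp socket [15.4 17.9 19.3] shift cm [-3.46  0.02  0.03] rot [-0.003  0.    -0.002] F [-0.1 -0.2  0.4] w 0.0853
```

Call:
{"api": "move_arm", "payload": {"steps": [[0,-0.5,0,0,0,0,0],[0,-1.0,0,0,0,0,0],[0,-1.5,0,0,0,0,0],[0,-2.0,0,0,0,0,0],[0,-2.5,0,0,0,0,0],[0,-3.0,0,0,0,0,0],[0,-3.4,0,0,0,0,0],[0,-3.4,0,0,0,0,0],[0,-3.4,0,0,0,0,0]]}}

```text
time: 4.52
tcp_pos: [0.5965, -0.0364, 0.019]
tool_rot: [-3.138, -0.001, 1.805]
ft_force: [-0.1, 4.7, -4.0]
grip_width: 0.0854
```

```bash
python3 - <<'E'
from h import *
go([54,18,19])
for n in ("wrist","top","side"):
    d=snapshot(n);im=d["image"]
    u,v=proj(d,w([65,-60,40]))[0].astype(int);print(n,u,v)
    k=dict(wrist=90,top=40,side=40)[n]
    cv2.imwrite(f"pics/{n}4.png",im)
    c=im[max(0,v-k):v+k,max(0,u-k):u+k];cv2.imwrite(f"pics/{n}4c.png",cv2.resize(c,(520,520),interpolation=2))
w4=[cv2.imread(f"pics/{n}4c.png") for n in("top","side")]
cv2.imwrite("pics/m4.png",cv2.resize(np.hstack(w4),(800,400)))
E
```

```text
tcp socket [49.1 17.3 19. ] shift cm [-0.49  0.07 -0.  ] rot [-0.004 -0.001 -0.002] F [-4.6  1.  -4. ] w 0.0854
wrist 125 313
top 311 256
side 325 211
```

View pics/m4.png

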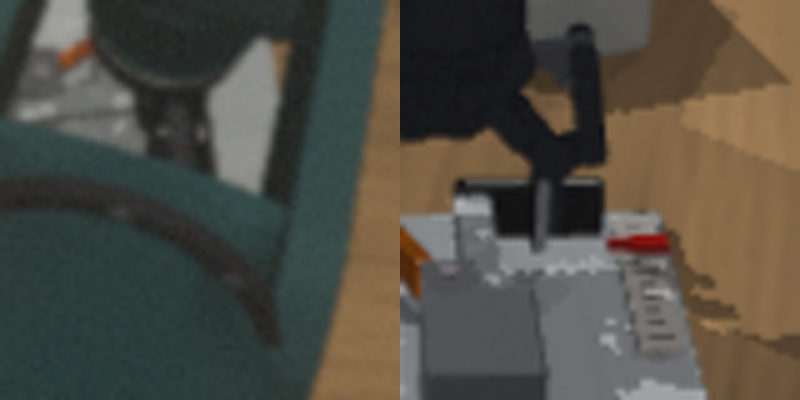

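View pics/wrist4.png

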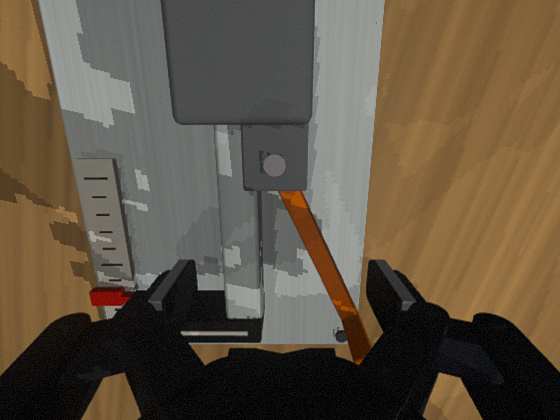

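The wrist view shows the finger holding the foot out. The white line is at row ~333 (columns 180–248), the marker at (110,297) and the open lever at (320,270). The top view is blocked by the arm; the side view shows the finger against the foot's inner face.

```bash
python3 - <<'E'
from h import *
d=snapshot("wrist");im=d["image"]
g=im[:,:,:].max(2)
L=g[322:345,185:245].astype(float)
print("rowprof",L.mean(1).round().astype(int))
for a,b in((185,205),(205,225),(225,245)):
    q=g[325:342,a:b].astype(float).mean(1);q=np.clip(q-q.min()-15,0,None);r=(q*np.arange(325,342)).sum()/q.sum();print("line",r.round(2),so(ray(d,[(a+b)/2-.5,r],.053)).round(1))
m=mask(im,(0,150,60),(4,255,255))
ys,xs=np.nonzero(m);print(xs.min(),xs.max(),ys.min(),ys.max())
for c in range(xs.min(),xs.max()+1,6):
    y=ys[xs==c]
    if len(y):print(c,y.min(),y.max(),so(ray(d,[[c,y.min()],[c,y.max()]],.018))[:, :2].round(1).tolist())
# plate hole/edge check: foot inner edge
cv2.imwrite("pics/w4c.png",cv2.resize(im[270:350,60:260],None,fx=4,fy=4,interpolation=0))
for p in[(-5,-70,12),(-22,-20,60),(-22,28,60),(2,27,56),(115,65,8)]:print(p,proj(d,w(p)).round(1))
t=cv2.imread("pics/top0.png");dt=snapshot("top");mm=mask(t,(0,150,70),(4,255,255))
ys,xs=np.nonzero(mm[250:280,300:330]);P=np.c_[xs+300,ys+250]
s=so(ray(dt,P,.018));print("top red",len(xs),s.mean(0),s.min(0),s.max(0))
E
```

```text
rowprof [ 22  25  24  24  24  24  24  19  35 100 141 146 148  78  28  19  22  21
  18  24  76 119 114]
line 332.91 [[ 65.3 -22.5  53. ]]
line 332.9 [[ 65.3 -13.5  53. ]]
line 332.91 [[65.3 -4.5 53. ]]
90 129 287 305
90 292 294 [[66.8, -92.2], [68.1, -92.4]]
96 291 303 [[66.2, -88.7], [74.0, -90.1]]
102 291 305 [[66.2, -85.3], [75.4, -86.9]]
108 291 305 [[66.2, -81.8], [75.4, -83.5]]
114 291 305 [[66.2, -78.4], [75.4, -80.0]]
120 289 305 [[64.9, -74.8], [75.4, -76.5]]
126 298 301 [[70.7, -72.3], [72.7, -72.7]]
(-5, -70, 12) [[113.5 163.6]]
(-22, -20, 60) [[173.  132.4]]
(-22, 28, 60) [[314.7 132.2]]
(2, 27, 56) [[308.9 198. ]]
(115, 65, 8) [[356.7 348.6]]
top red 15 [ 73.42819565 -84.58016409  18.        ] [ 70.50728408 -91.41211127  18.        ] [ 76.28630258 -78.20263475  18.        ]
```

View pics/w4c.png

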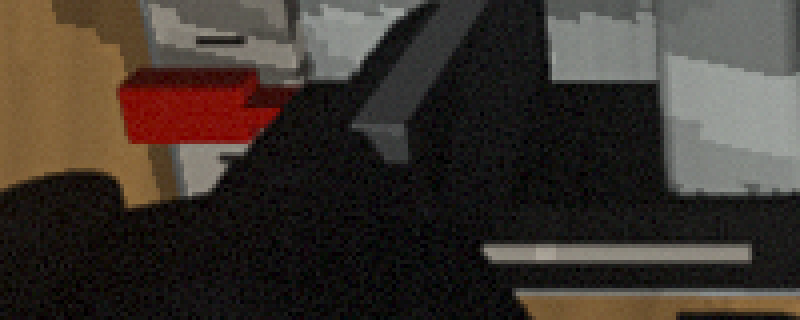

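```bash
cat >> h.py <<'E'
def camat(d,s,pos,rot):   # wrist camera dict for an earlier tool pose
    T=R.from_euler("xyz",s["tool_rot"]);C=R.from_euler("xyz",d["orientation"])
    N=R.from_euler("xyz",rot);e=dict(d)
    e["xyz"]=np.array(pos)+(N*T.inv()).apply(d["xyz"]-s["tcp_pos"])
    e["orientation"]=(N*T.inv()*C).as_euler("xyz");return e
def cline(g,a,b,lo,hi):
    q=g[lo:hi,a:b].astype(float).mean(1);q=np.clip(q-q.min()-15,0,None);return (q*np.arange(lo,hi)).sum()/q.sum()
E
python3 - <<'E'
from h import *
s=get_state();d=snapshot("wrist")
e1=camat(d,s,[.6286,-.0567,.1283],[-3.138,0,1.804]);e3=camat(d,s,[.588,-.0064,.0454],[-3.14,.001,1.807])
i1=cv2.imread("pics/w1.png");i3=cv2.imread("pics/w3.png")
g1=i1.max(2);g3=i3.max(2)
r=cline(g3,200,250,294,307);print("w3 line",r,so(ray(e3,[225,r],.053)))
r=cline(g1,185,228,164,175);print("w1 line",r,so(ray(e1,[206,r],.053)))
# strip ends + red, columns along strip
print("w1 strip top col",[(y,i1[y,c].tolist()) for c in (137,) for y in range(105,118)])
print("bottom",[(y,i1[y,c].tolist()) for c in (155,) for y in range(226,245)])
m=mask(i1,(0,150,60),(4,255,255));ys,xs=np.nonzero(m)
for c in (136,142,148,154,160):print(c,[(y,i1[y,c].tolist()) for y in range(194,211) if i1[y,c,2]>i1[y,c,0]*2])
for p in [(-5,-80,12),(105,-80,12),(66,-80,18),(76,-80,18)]:print(p,proj(e1,w(p)).round(1))
im=d["image"]
print("lug",[int(v) for v in im[180:200,290].max(1)],"strip",[int(v) for v in im[150:166,95].max(1)])
print(proj(d,w((2,21,56))),proj(d,w((-5,-80,12))))
E
```

```text
w3 line 300.9993872890325 [[ 35.61335616 -15.09807157  53.        ]]
w1 line 168.95830915070616 [[ 35.63941699 -14.06015884  53.        ]]
w1 strip top col [(105, [104, 108, 105]), (106, [106, 108, 104]), (107, [99, 101, 100]), (108, [100, 105, 102]), (109, [93, 95, 95]), (110, [94, 97, 97]), (111, [91, 95, 97]), (112, [104, 110, 114]), (113, [99, 107, 112]), (114, [100, 110, 112]), (115, [99, 106, 110]), (116, [99, 106, 113]), (117, [97, 106, 110])]
bottom [(226, [122, 132, 138]), (227, [121, 131, 136]), (228, [120, 132, 138]), (229, [120, 129, 137]), (230, [121, 131, 135]), (231, [123, 133, 142]), (232, [116, 124, 127]), (233, [121, 123, 124]), (234, [125, 126, 125]), (235, [124, 126, 126]), (236, [118, 121, 123]), (237, [124, 127, 124]), (238, [123, 125, 123]), (239, [104, 109, 115]), (240, [63, 88, 108]), (241, [44, 77, 104]), (242, [50, 80, 110]), (243, [48, 81, 107]), (244, [57, 88, 114])]
136 [(197, [30, 31, 70]), (198, [13, 21, 126]), (199, [22, 22, 144]), (200, [15, 21, 144]), (201, [1, 19, 140]), (202, [11, 22, 143]), (203, [20, 30, 144]), (204, [11, 19, 140]), (205, [9, 22
[... 831 characters left out ...]
[23, 31, 134]), (209, [136, 150, 154]), (210, [143, 152, 160])]
160 [(201, [20, 23, 102]), (202, [10, 17, 141]), (203, [10, 16, 145]), (204, [46, 54, 145]), (206, [143, 151, 151]), (207, [142, 152, 155]), (208, [140, 151, 153]), (209, [136, 147, 151]), (210, [141, 148, 157])]
(-5, -80, 12) [[136.9 114. ]]
(105, -80, 12) [[153.9 234.7]]
(66, -80, 18) [[145.4 196.8]]
(76, -80, 18) [[146.9 207.4]]
lug [71, 77, 73, 76, 72, 73, 71, 74, 71, 74, 76, 99, 130, 134, 131, 150, 159, 153, 159, 154] strip [107, 106, 105, 111, 104, 97, 99, 97, 84, 104, 117, 116, 117, 115, 116, 115]
[[292.90063234 197.97609101]] [[ 94.13343508 163.54513585]]<stdin>:12: RuntimeWarning: overflow encountered in scalar multiply
```

Call:
{"api": "move_arm", "payload": {"steps": [[0,-0.3,0,0,0,0,0],[0,-0.66,0,0,0,0,0],[0,-0.66,0,0,0,0,0],[0,-0.66,0,0,0,0,0]]}}

```text
time: 5.15
tcp_pos: [0.598, -0.0427, 0.0191]
tool_rot: [-3.138, -0.0, 1.806]
ft_force: [-1.5, 2.9, -4.1]
grip_width: 0.0856
```

```bash
cat > line.py <<'E'
from h import *
go([55,7,19])
d=snapshot("wrist");im=d["image"];g=im.max(2)
m=((g>90)&(im.min(2)>60)).astype(np.uint8);m[:310]=0;m[360:]=0;m[:,:150]=0;m[:,300:]=0
n,l,st,ce=cv2.connectedComponentsWithStats(m)
for i in range(1,n):
    if st[i,2]>25 and st[i,3]<9 :
        x0,x1=st[i,0]+5,st[i,0]+st[i,2]-5;y=int(ce[i,1]);r=cline(g,x0,x1,y-6,y+7)
        print("line",st[i],round(r,2),so(ray(d,[(x0+x1)/2,r],.053)).round(1))
mm=mask(im,(0,150,60),(4,255,255))
ys,xs=np.nonzero(mm)
if len(xs):
    for c in range(xs.min()+8,xs.max()-4,6):
        q=im[:,c,2].astype(int)*(im[:,c,2]>100)*(im[:,c,0]<60);y=np.nonzero(q)[0];y=y[y>270]
        if len(y):print("mk",c,y.min(),y.max(),so(ray(d,[c,(y.min()+y.max())/2],.018))[0,:2].round(1))
m=mask(im,(6,150,60),(15,255,255))
ys,xs=np.nonzero(m);P=so(ray(d,np.c_[xs,ys],.05))[:,:2];k=(P[:,0]>5)
v=cv2.fitLine(P[k].astype(np.float32),2,0,.01,.01).ravel();print("lever angle~",np.arctan(v[1]/v[0]))
cv2.imwrite("pics/wl.png",im)
E
python3 line.py
```

```text
tcp socket [55.6 17.4 19.1] shift cm [ 0.06 -1.04  0.02] rot [-0.004 -0.    -0.002] F [-3.2 -0.7 -4.1] w 0.0856
line [227 310  35   8 266] 312.04 [[60.9  0.4 53. ]]
line [181 331  67   4 266] 332.85 [[ 71.9 -13.5  53. ]]
mk 96 282 419 [114.1 -96.4]
mk 102 282 419 [114.1 -92.8]
mk 108 282 419 [114.1 -89.1]
mk 114 286 419 [115.6 -85.7]
mk 120 287 419 [115.9 -82.1]
mk 126 288 419 [116.3 -78.5]
mk 132 290 419 [117.1 -74.9]
mk 138 409 417 [164.5 -78.2]
mk 192 343 347 [109.9 -37.6]
mk 198 343 355 [112.9 -34.2]
mk 204 343 363 [115.9 -30.8]
mk 210 343 361 [115.1 -27.1]
mk 216 343 358 [114.  -23.3]
mk 222 343 356 [113.2 -19.7]
mk 228 343 349 [110.6 -15.9]
mk 234 343 346 [109.5 -12.2]
mk 240 343 346 [109.5  -8.6]
mk 246 343 347 [109.9  -5. ]
mk 252 343 347 [109.9  -1.3]
mk 258 343 345 [109.2   2.3]
mk 264 337 349 [108.4   5.9]
mk 270 336 350 [108.4   9.5]
mk 276 337 351 [109.1  13.1]
mk 282 336 350 [108.4  16.7]
mk 288 337 349 [108.4  20.4]
mk 294 337 349 [108.4  24. ]
mk 300 337 347 [107.7  27.6]
mk 306 336 347 [107.3  31.1]
mk 312 337 346 [107.3  34.7]
mk 318 336 346 [106.9  38.3]
mk 324 336 346 [106.9  41.9]
mk 330 271 346 [84.2 44.4]
mk 336 271 355 [87.2 48.1]
mk 342 271 357 [87.9 51.6]
lever angle~ 0.52801186
```

Call:
{"api": "move_arm", "payload": {"steps": [[40,0.04,-0.5,0,0,0,0],[60,0.04,-1.0,0,0,0,0],[60,0.04,-1.0,0,0,0,0],[60,0.04,-1.0,0,0,0,0]]}}

```text
time: 5.53
tcp_pos: [0.5883, -0.0447, 0.0199]
tool_rot: [-3.139, 0.0, 1.807]
ft_force: [-0.3, 4.4, 3.2]
grip_width: 0.0652
```

```bash
python3 - <<'E'
s=open('line.py').read()
a=s.index("mm=mask");b=s.index("m=mask(im,(6")
s=s[:a]+'''q=(im[:,:,2]>105)&(im[:,:,1]<60)&(im[:,:,0]<60);q[:275]=0;q[315:]=0;q[:,160:]=0
for c in range(90,135,8):
    y=np.nonzero(q[:,c])[0]
    if len(y):print("mk",c,y.min(),y.max(),so(ray(d,[c,(y.min()+y.max())/2],.018))[0,:2].round(1))
'''+s[b:]
open('line.py','w').write(s)
E
python3 line.py
```

```text
tcp socket [55.2  7.4 19.9] shift cm [ 0.02 -0.04  0.09] rot [-0.003  0.    -0.001] F [-4.3  0.7  3.2] w 0.0652
line [207 330  63   4 252] 331.84 [[ 71.5 -12.8  53. ]]
mk 106 282 286 [ 68.3 -92.6]
mk 114 282 295 [ 71.2 -88.6]
mk 122 282 295 [ 71.2 -84.1]
mk 130 285 295 [ 72.1 -79.7]
lever angle~ 0.35724616
```

View pics/wl.png

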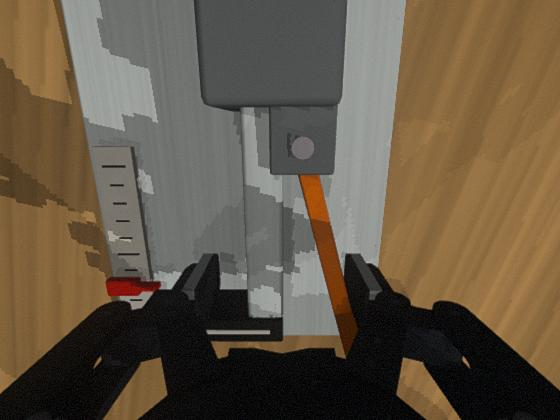

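The line (est. x 71.5) and the marker (71.2) are level. The left finger is behind the foot, and the right finger has already pushed the lever to about 0.36 rad. Now I close fully.

Call:
{"api": "move_arm", "payload": {"steps": [[110,0,-0.1,0,0,0,0],[150,0,-0.2,0,0,0,0],[160,0,-0.2,0,0,0,0],[165,0,-0.2,0,0,0,0],[165,0,-0.2,0,0,0,0]]}}

```text
time: 6.0
tcp_pos: [0.5853, -0.045, 0.0197]
tool_rot: [-3.137, -0.001, 1.807]
ft_force: [-3.0, 4.9, 3.5]
grip_width: 0.0303
```

```bash
python3 line.py
```

```text
tcp socket [54.8  4.4 19.7] shift cm [-0.02  0.26  0.07] rot [-0.004 -0.001 -0.001] F [-5.5 -1.8  3.5] w 0.0303
line [258 310  30   7 132] 310.89 [[60. -0. 53.]]
line [240 330  36   4 115] 331.84 [[71.  -6.9 53. ]]
mk 114 283 295 [ 71.1 -91.6]
mk 122 283 296 [ 71.4 -87.1]
mk 130 283 295 [ 71.1 -82.5]
lever angle~ 0.0010413969
```

Line 71.0 against marker 71.2, with 30 mm between the fingers. Now the full squeeze.

Call:
{"api": "move_arm", "payload": {"steps": [[200,-0.02,0.05,0,0,0,0],[255,-0.02,0.05,0,0,0,0],[255,-0.02,0.05,0,0,0,0],[255,-0.02,0.05,0,0,0,0],[255,-0.02,0.05,0,0,0,0],[255,-0.02,0.05,0,0,0,0]]}}

```text
time: 6.55
tcp_pos: [0.5855, -0.045, 0.0201]
tool_rot: [-3.137, -0.001, 1.806]
ft_force: [-2.7, 4.5, 6.4]
grip_width: 0.0242
```

```bash
python3 line.py
```

```text
tcp socket [54.9  4.6 20.1] shift cm [-0.01  0.24  0.11] rot [-0.005 -0.001 -0.002] F [-5.  -1.5  6.4] w 0.0242
line [248 330  28   3  82] 331.29 [[71.1 -5.  53. ]]
mk 114 282 295 [ 71.  -91.6]
mk 122 282 295 [ 71.  -87.1]
mk 130 282 295 [ 71.  -82.5]
lever angle~ -0.04433052
```

View pics/wl.png

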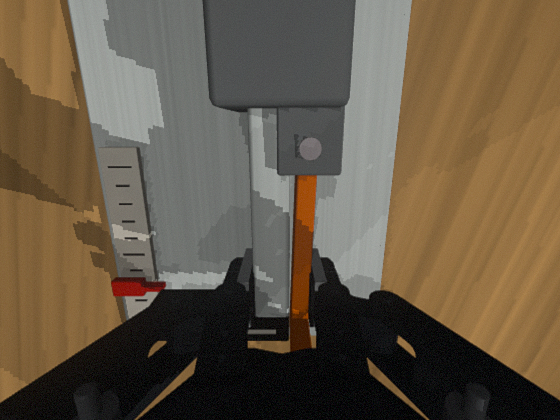

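The final view shows the lever flat against the leg between the pads. The line is at x 71.1 and the marker at 71.0. Handing in.

```bash
python3 -c "
from h import *
go([55,5,20]);print(sign_off());go([55,5,20])"
```

```text
tcp socket [54.8  4.6 20.1] shift cm [-0.02  0.04  0.01] rot [-0.005 -0.001 -0.002] F [-4.9 -1.8  6.8] w 0.0241
the job is handed in; nothing more can be done
None
the job is handed in; nothing more can be done
```

I swung the lever open to about 0.42–0.5 rad and drew the leg out with one finger behind the T-foot until its white line was level with the marker. I then squeezed the lever shut against the leg and handed the job in at about 6.6 s, with the gripper still commanded fully closed.

**Last checks in the wrist view:**
- **Line and marker:** the line was at x 71.1 mm and the marker at 71.0 mm, so they are level to about ±1 mm.
- **Lever:** its angle read about 0 to −0.04, which is shut.
- **Foot:** it pressed on the finger with about 5 N.
- **Forces:** the readings I took stayed under about 9 N in total.

**Disagreements:**
- The wrist camera and my socket pose were offset by about 2.4 mm along x. This applied to both line and marker, so it cancels in the comparison.
- One block edge and one lug edge suggested an offset of 4–5 mm instead. I put that down to rounded edges and did not check it further.
- The final finger opening read 24 mm against the nominal 27 mm. I took this as the pads flexing under the grip.

I planned the moves to stay clear of the lunch box, glass container, bowl and fork, but I did not take a final picture of them.

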